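# Sort the measured chip boxes and wafer carriers at the probe station

## Robot

A 6-joint arm with a two-finger parallel gripper is mounted at the origin on the work surface. World frame = base frame: x ahead of the robot, y to its left, z up, the work surface at z = 0. Lengths are in m, angles in rad, forces in N, time in s.
With the tool pointing down it reaches from about 0.25 to 0.725 m from the base axis. Payload 4 kg.
Tool frame: the origin (TCP) lies on the centre line of the jaws, within the pads' length; the fingertips stand 22 mm ahead of it and the grasp point (between the pads) lies 3 mm ahead of it (r.tcp_to_tips is the distance from the TCP to the fingertips, in m); z points along the fingers, y is the line along which they close (so a half turn about z gives the same grasp; the last joint's range is limited). The gripper opens to 85 mm and grips with 20 to 120 N. Pads are 22 mm wide; open, the fingers measure 114 mm over their backs; the gripper's body (76 mm by 85 mm) begins 54 mm behind the grasp point. The pads swing forward as they close: fully open they stand 13 mm farther back than shut.
Start: joints at [-1.316, 0.241, 0.005, 1.335, 0, 1.571], TCP at [0.126, -0.484, 0.253] pointing down, gripper open.
Joint ranges: [-2.72, 2.72], [-1.05, 1.87], [-1.09, 1.28], [-1.99, 2.15], [-1.42, 1.44], [-3.14, 3.14]. Speed limits (rad/s): [2.79, 2.79, 3.14, 3.14, 3.14, 3.14].

## Interface

Orientations are given as a unit quaternion [w, x, y, z].
In Python, from plant import r gives the robot as it stands.
- The arm moves only by the tool apply_moves, never from a script. Its argument "rows" is a list of rows, each a list of 3 entries, a list of its own where there are three numbers: the opening, from -1 (shut) to 1 (fully open), then the shift along the tool's x, y, z normalised to -1 to 1, where 1 is 250 mm, then the turn, a rotation vector about the tool's x, y, z normalised to -1 to 1, where 1 is 0.5 rad. In form: [[jaw, [tx, ty, tz], [wx, wy, wz]], ...]. A call has 1 to 10 rows; each row is the pose to reach, as a shift and turn from the pose commanded when the call began, along the tool's axes at that moment; what a row does not reach only later rows make up. A row lasts 1/12 s, in which the tool goes at most 41.7 mm and 7.16 degrees, less where a joint would pass 70% of its speed; a pose out of reach is approached as far as the arm can. A call with a number of a shift or a turn outside -1 to 1 is refused whole. A call with a gripper value outside its range is refused whole. The fingers move at their own pace and stop on an object; "squeeze" is the grip in N (left out, the last holds). Time passes only in rows, so rows that repeat a pose let the fingers close. It gives the time, the measured TCP pose, the force, the opening and the grip force at its end, in the units of the state.
- r.read_state(): the state, without advancing time (a new reading comes with each control period).
- r.grab_frame(name): name is "side" or "top"; returns the picture (420x560x3 uint8, red, green, blue); there is no depth.
- r.get_calibration(name): a dict with "fx", "fy", "cx", "cy" (pixels), "R" (3x3) and "t" (3): a world point X has camera coordinates R X + t. Camera axes: x right, y down, z forward; pixel columns grow to the right and rows downward; lengths in m; the calibration is good to about 2 mm. A picture is of the moment at which its call begins. get_calibration takes no time and is no camera call.
- r.hand_in(): hands the job in; it is judged then, once.
The state is a dict: "t": time; "qpos": joint angles; "joint_vel": joint speeds; "joint_torque": joint torques, N m; "tool_pos": TCP position; "tool_rot": TCP orientation; "contact_force": force on the tool from outside, world axes, zero at the start; "wrist_torque": the same for the moment, N m; "grip_width": finger opening in m; "grip_force": force on a finger pad.
Only numpy, scipy, OpenCV 4.12 (cv2) and the standard library are available. Lean on these libraries where they do the work, as an engineer would, in place of code of your own. Each camera call takes 0.05 s, during which the arm holds its last target. There are 200 camera calls.

## Task

Sort the measured parts on the bench into their trays: good square chip boxes (green dot) into the black tray, good round wafer carriers (green dot) into the blue tray, and anything with a red dot, whatever its kind, into the red reject tray. Lay each one flat on the tray floor with its lid and dot upward, side by side and not on top of one another, and set it down gently, without dropping or tossing it. Leave the microscope objective and the probe positioner standing where they are.

Things in the scene. Friction and masses are not known exactly. Their poses are not given: they have to be found in the camera images.
- chip_black_good: good chip box: closed black square box with two thin steel spring clips (under 1 mm) on its x edges and a GREEN 19 mm dot in the middle of its lid; 51 x 51 mm square, 12 mm high, about 20 g, plain upright sides; origin at the centre of its underside, z up out of the lid, x and y along its sides
- chip_white_good: good chip box: the same closed square box in white, with a GREEN dot on its lid; 51 x 51 mm square, 12 mm high, about 20 g, plain upright sides; origin at the centre of its underside, z up out of the lid, x and y along its sides
- chip_black_fail: failed chip box: closed black square box with a RED 19 mm dot on its lid; 51 x 51 mm square, 12 mm high, about 20 g, plain upright sides; origin at the centre of its underside, z up out of the lid, x and y along its sides
- wafer_good: good wafer carrier: closed round flat white carrier with a GREEN 19 mm dot in the middle of its lid; 58 mm diameter, 12 mm high, about 30 g, upright round edge; origin at the centre of its underside, z up out of the lid
- wafer_fail: failed wafer carrier: closed round flat white carrier with a RED 19 mm dot in the middle of its lid; 58 mm diameter, 12 mm high, about 30 g, upright round edge; origin at the centre of its underside, z up out of the lid
- tray_black: black tray, for good chip boxes; open tray fixed to the bench: inside 132 mm (its x) by 172 mm (its y), outside 150 x 190 mm over the rim, walls 5 mm plus a 4 mm outward flange, rim 30 mm and flat grey inner floor 8 mm above its underside; origin at the centre of its underside (on the 2 mm bench mat, so at z = 2 mm), z up
- tray_blue: blue tray, for good wafer carriers; open tray fixed to the bench: inside 132 mm (its x) by 172 mm (its y), outside 150 x 190 mm over the rim, walls 5 mm plus a 4 mm outward flange, rim 30 mm and flat grey inner floor 8 mm above its underside; origin at the centre of its underside (on the 2 mm bench mat, so at z = 2 mm), z up
- tray_red: red reject tray, for everything that failed; open tray fixed to the bench: inside 132 mm (its x) by 172 mm (its y), outside 150 x 190 mm over the rim, walls 5 mm plus a 4 mm outward flange, rim 30 mm and flat grey inner floor 8 mm above its underside; origin at the centre of its underside (on the 2 mm bench mat, so at z = 2 mm), z up
- objective: bystander: loose chrome microscope objective with a yellow ring, standing nose up on the bench mat, 34 mm diameter, 64 mm high; origin at the centre of its underside
- positioner: bystander: loose probe positioner, teal foot 70 x 56 mm under black stages with aluminium knobs, 104 mm high, a thin probe arm and needle reaching 82 mm from its middle towards its own -x; knobs reach 60 mm to +x and 50 mm to +y; origin at the centre of its underside
Things that resemble listed ones, but are neither listed nor needed, are in the scene too. Leave any turquoise or yellow look-alike of the chip_black_fail alone.

How it is judged:
At the end, for the whole second after the job is handed in: Green-dot chip boxes in the black tray, green-dot wafer carrier in the blue, both red-dot parts in the red: each inside the walls, flat on the tray floor (underside within 4 mm of it, tilt under 0.1 rad), lid up, none on another, released and at rest (x of chip_black_good in the frame of tray_black between -0.066 and 0.066 m and y of chip_black_good in the frame of tray_black between -0.086 and 0.086 m and z of chip_black_good in the frame of tray_black between 0.004 and 0.0125 m and angle between each of chip_black_good, chip_white_good, chip_black_fail, wafer_good, wafer_fail's own z axis and vertical below 0.1 rad and linear speed of each of chip_black_good, chip_white_good, chip_black_fail, wafer_good, wafer_fail below 0.02 m/s and x of chip_white_good in the frame of tray_black between -0.066 and 0.066 m and y of chip_white_good in the frame of tray_black between -0.086 and 0.086 m and z of chip_white_good in the frame of tray_black between 0.004 and 0.0125 m and x of chip_black_fail in the frame of tray_red between -0.066 and 0.066 m and y of chip_black_fail in the frame of tray_red between -0.086 and 0.086 m and z of chip_black_fail in the frame of tray_red between 0.004 and 0.0125 m and x of wafer_good in the frame of tray_blue between -0.066 and 0.066 m and y of wafer_good in the frame of tray_blue between -0.086 and 0.086 m and z of wafer_good in the frame of tray_blue between 0.004 and 0.0125 m and x of wafer_fail in the frame of tray_red between -0.066 and 0.066 m and y of wafer_fail in the frame of tray_red between -0.086 and 0.086 m and z of wafer_fail in the frame of tray_red between 0.004 and 0.0125 m); the robot touches nothing.
It fails at once if a chip box or wafer carrier is dropped or tossed (let go more than about 15 mm above what it lands on) ((linear speed of chip_black_good above 0.55 m/s and contact force between the fingers and chip_black_good below 0.05 N) or (linear speed of chip_white_good above 0.55 m/s and contact force between the fingers and chip_white_good below 0.05 N) or (linear speed of chip_black_fail above 0.55 m/s and contact force between the fingers and chip_black_fail below 0.05 N) or (linear speed of wafer_good above 0.55 m/s and contact force between the fingers and wafer_good below 0.05 N) or (linear speed of wafer_fail above 0.55 m/s and contact force between the fingers and wafer_fail below 0.05 N)).
It fails at once if the objective is shifted by more than 15 mm or tipped (distance of objective from where it was at the start of the episode above 0.015 m or angle between objective's own z axis and vertical above 0.3 rad).
It fails at once if the positioner is shifted by more than 15 mm or tipped (distance of positioner from where it was at the start of the episode above 0.015 m or angle between positioner's own z axis and vertical above 0.3 rad).
It also fails if it takes over 96 s, if anything falls off the work surface, if the arm or the gripper's body presses on something with over 40 N, if the wrist force passes 120 N, or if a joint passes its speed limit or range.

## Working session

There is one attempt and no reset: what is moved stays moved. The work goes in short steps, Python scripts to look and compute and a tool call to move; the robot and the scene stay as the last step left them, time stands still between calls to the robot, and variables do not carry over. Pictures are saved under pics/ and viewed, at most 14 in all, crops included, and the job is handed in when it is done.

Besides the shell and the picture viewer there is one more tool, called after ">>>" in YAML: its name, and indented under it one key for each argument. apply_moves: Moves the arm, as the interface text tells. Scaled input: -1 to 1 covers 250 mm each way for a shift and 0.5 rad each way for a turn. Its arguments: {"type":"object","properties":{"rows":{"type":"array","items":{"type":"array"}},"squeeze":{"type":"number"}},"required":["rows"]}

```bash
mkdir -p pics; ls; python3 - <<'E'
from plant import r
import cv2,numpy as np
for n in("top","side"):
    im=r.grab_frame(n); cv2.imwrite(f"pics/{n}0.png",im[:,:,::-1]); c=r.get_calibration(n)
    print(n,{k:np.round(v,4).tolist() for k,v in c.items()})
print({k:np.round(v,4).tolist() for k,v in r.read_state().items()}, r.tcp_to_tips)
E
```

```text
pics
top {'fx': 389.5588, 'fy': 389.5588, 'cx': 275.9577, 'cy': 204.974, 'R': [[0.0216, -0.9993, -0.0321], [-0.9972, -0.0193, -0.0718], [0.0712, 0.0335, -0.9969]], 't': [0.0087, 0.5546, 0.9921]}
side {'fx': 436.3475, 'fy': 436.3475, 'cx': 287.2062, 'cy': 208.02, 'R': [[-0.7799, -0.6259, -0.0094], [-0.3097, 0.3989, -0.8631], [0.5439, -0.6702, -0.5049]], 't': [0.4293, 0.1977, 0.921]}
{'t': 0.1, 'qpos': [-1.316, 0.2413, 0.0039, 1.3352, -0.0, 1.5708], 'joint_vel': [-0.0002, -0.0013, 0.0003, 0.0013, -0.0004, 0.0002], 'joint_torque': [0.0005, -37.3138, 25.301, 0.0109, 0.0, 0.0], 'tool_pos': [0.1259, -0.4833, 0.2525], 'tool_rot': [-0.0009, 0.9919, 0.1271, -0.0001], 'contact_force': [-0.0017, -1.0014, -0.6053], 'wrist_torque': [-0.0144, 0.0517, 0.022], 'grip_force': 0.0, 'grip_width': 0.0853} 0.022
```

View pics/top0.png

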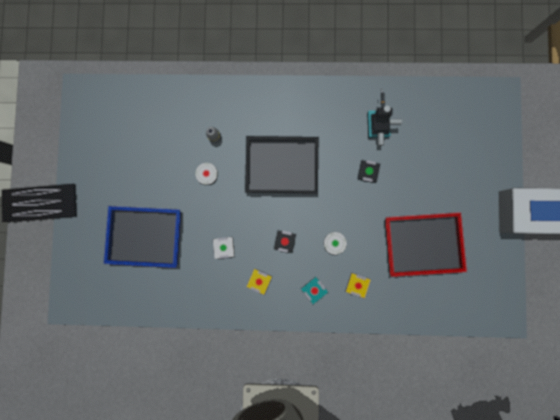

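View pics/side0.png

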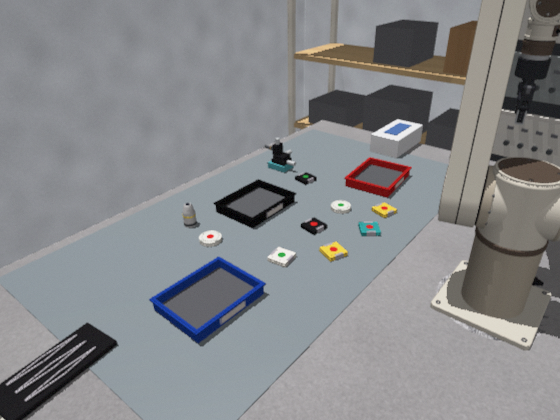

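The top view shows the green dots: black chip at (369,171), white chip at (223,248), wafer at (335,243). Red dots: wafer at (206,174), black chip at (285,241). The other red-dot things are the two yellow look-alikes at (259,282) and (358,286) and the turquoise one at (314,290); these stay put. Trays are at (143,237) blue, (282,165) black and (425,244) red. The objective is at (213,135) and the positioner at (380,122).

```bash
cat > h.py <<'E'
import cv2,numpy as np
from plant import r
C={n:r.get_calibration(n) for n in("top","side")}
for c in C.values():
    c["R"]=np.array(c["R"]);c["t"]=np.array(c["t"]);c["K"]=np.array([[c["fx"],0,c["cx"]],[0,c["fy"],c["cy"]],[0,0,1]])
def proj(n,X):
    c=C[n];p=c["K"]@(c["R"]@np.asarray(X,float)+c["t"]);return p[:2]/p[2]
def ray(n,uv,z):
    c=C[n];o=-c["R"].T@c["t"];d=c["R"].T@np.linalg.solve(c["K"],[uv[0],uv[1],1]);return o+d*(z-o[2])/d[2]
def tri(a,b):
    P=[C[n]["K"]@np.c_[C[n]["R"],C[n]["t"]] for n in("top","side")]
    X=cv2.triangulatePoints(P[0],P[1],np.array(a,float).reshape(2,1),np.array(b,float).reshape(2,1))[:,0];return X[:3]/X[3]
def hsv(im): return cv2.cvtColor(im,cv2.COLOR_RGB2HSV)
def blobs(m,lo,hi):
    k,l,s,c=cv2.connectedComponentsWithStats(m.astype(np.uint8))
    return [(c[i],s[i]) for i in range(1,k) if lo<=s[i,4]<=hi]
def dots(im,col):
    H,S,V=[a.astype(int) for a in cv2.split(hsv(im))]
    m=((H<8)|(H>172)) if col=="red" else (abs(H-60)<18)
    return blobs(m&(S>120)&(V>60),8,150)
E
python3 - <<'E'
from h import *
T=cv2.imread("pics/top0.png")[:,:,::-1].copy();Sd=cv2.imread("pics/side0.png")[:,:,::-1].copy()
for col in("red","green"):
    B=[b[0] for b in dots(Sd,col)]
    for c,s in dots(T,col):
        X=ray("top",c,.014);e=proj("side",X);j=min(B,key=lambda b:np.hypot(*(b-e)),default=None)
        if np.hypot(*(j-e))<10: print(col,c.round(1),s[4],X.round(4),"tri",tri(c,j).round(4))
# trays: rim outline in colour
H,S,V=[a.astype(int) for a in cv2.split(hsv(T))]
for n,m in(("blue",(abs(H-118)<12)&(S>150)),("red",((H<8)|(H>172))&(S>150)),("black",(V<50))):
    m=m.copy();m[:120]=0;m[330:]=0
    m[:,:90]=0
    for c,s in blobs(m,300,6000):
        ys,xs=np.nonzero(m[s[1]:s[1]+s[3],s[0]:s[0]+s[2]]);
        R=cv2.minAreaRect(np.c_[xs+s[0],ys+s[1]].astype(np.float32));bx=cv2.boxPoints(R)
        W=np.array([ray("top",p,.032) for p in bx]);print(n,W.mean(0).round(4),[ (np.linalg.norm(W[i]-W[i-1]).round(3),np.degrees(np.arctan2(*(W[i]-W[i-1])[1::-1])).round(1)) for i in(1,2)])
a=cv2.resize(T[150:305,190:390],(800,600),interpolation=cv2.INTER_CUBIC)
cv2.imwrite("pics/crop1.png",a[:,:,::-1])
b=cv2.resize(T[85:205,330:430],(500,600),interpolation=cv2.INTER_CUBIC);cv2.imwrite("pics/crop2.png",b[:,:,::-1])
E
```

```text
red [205.9 173.1] 22 [0.6357 0.2075 0.014 ] tri [0.637  0.2087 0.0134]
red [284.5 241.1] 57 [ 0.4613 -0.0038  0.014 ] tri [ 0.462  -0.0033  0.0145]
red [258.7 281.5] 22 [0.3559 0.0605 0.014 ] tri [0.3569 0.0612 0.0139]
red [358.  285.3] 22 [ 0.3528 -0.194   0.014 ] tri [ 0.3535 -0.1936  0.0145]
red [314.3 290.4] 32 [ 0.337 -0.083  0.014] tri [ 0.338  -0.0824  0.0144]
green [368.8 170.5] 55 [ 0.6497 -0.2202  0.014 ] tri [ 0.6501 -0.2198  0.0145]
green [335. 243.] 21 [ 0.4592 -0.1344  0.014 ] tri [ 0.4601 -0.1338  0.0139]
green [222.8 247.2] 20 [0.4417 0.1566 0.014 ] tri [0.442  0.1569 0.0139]
blue [ 0.5527 -0.6571  0.032 ] [(np.float64(0.066), np.float64(-88.9)), (np.float64(0.043), np.float64(178.3))]
blue [0.4654 0.3645 0.032 ] [(np.float64(0.148), np.float64(0.1)), (np.float64(0.192), np.float64(-91.8))]
red [ 0.4614 -0.3586  0.032 ] [(np.float64(0.192), np.float64(-85.0)), (np.float64(0.148), np.float64(-176.9))]
black [0.6589 0.0092 0.032 ] [(np.float64(0.182), np.float64(-89.2)), (np.float64(0.138), np.float64(-179.2))]
```

View pics/crop1.png

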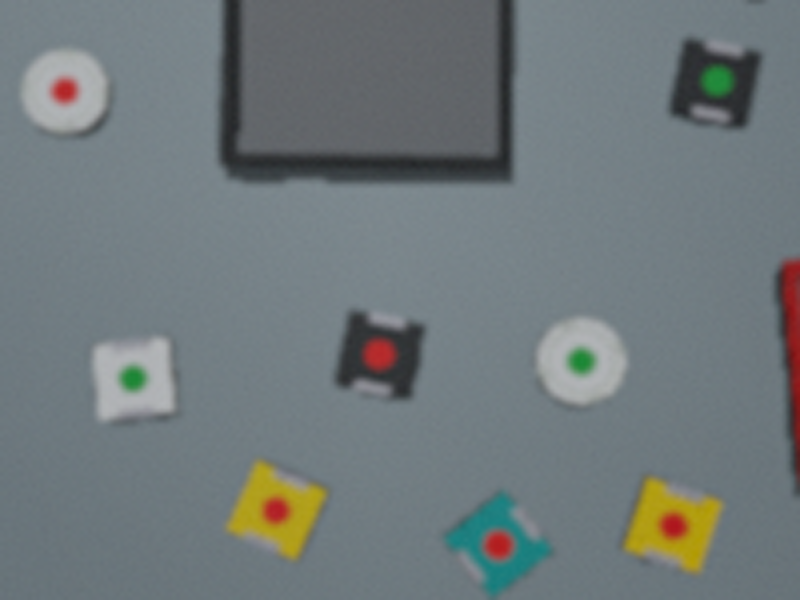

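View pics/crop2.png

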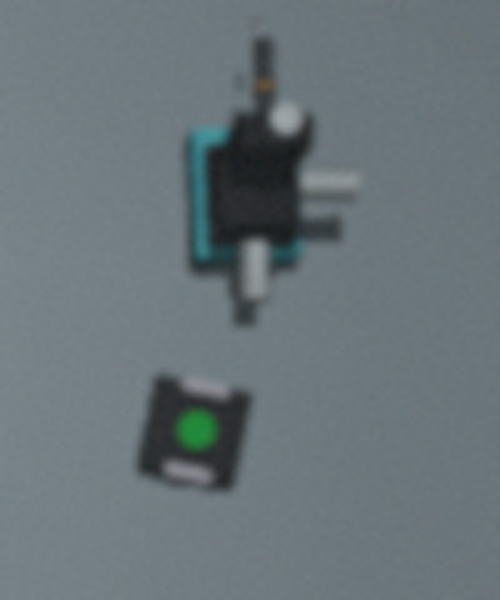

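The crops confirm the choices: chip fail (red dot, black lid) at crop1 (379,355), chip good at (717,80), white chip at (133,378), wafers at (65,90) red and (581,361) green. Clips are on the up and down edges. In crop2 the positioner's knob points at the black good chip, ending at about crop (245,320), which is full-image (379,149).

```bash
cat >> h.py <<'E'
def rectw(m,n,z):
    cs,_=cv2.findContours(m.astype(np.uint8),cv2.RETR_EXTERNAL,cv2.CHAIN_APPROX_NONE)
    c=max(cs,key=cv2.contourArea)[:,0]
    W=np.array([ray(n,p,z)[:2] for p in c],np.float32)
    R=cv2.minAreaRect(W*1000);a=(R[2]+45)%90-45
    return np.round(R[0],1),np.round(R[1],1),round(a,1)
def plan(xyz,yaw,s=None):
    """normalised tool-frame shift and turn from measured pose to xyz, yaw (deg)"""
    from scipy.spatial.transform import Rotation as Ro
    s=s or r.read_state();w,x,y,z=s["tool_rot"];R0=Ro.from_quat([x,y,z,w])
    g=np.radians(yaw);R1=Ro.from_matrix(np.array([[np.cos(g),np.sin(g),0],[np.sin(g),-np.cos(g),0],[0,0,-1]]))
    d=R0.inv().apply(np.array(xyz)-s["tool_pos"])/.25;v=(R0.inv()*R1).as_rotvec()/.5
    x0=R0.as_matrix()[:,0];print("yaw",np.degrees(np.arctan2(x0[1],x0[0])).round(1),"shift",d.round(3),"turn",v.round(3),"dist mm",(np.linalg.norm(d)*250).round(0))
E
python3 - <<'E'
from h import *
T=cv2.imread("pics/top0.png")[:,:,::-1].copy();H,S,V=[a.astype(int) for a in cv2.split(hsv(T))]
bg=np.median(T[260:270,190:205].reshape(-1,3),0);print(bg)
D=np.abs(T.astype(int)-bg).max(2)>45
for n,(u,v) in dict(bg=(369,170),bf=(285,241),wh=(223,247),wg=(335,243),wf=(206,173)).items():
    m=np.zeros(D.shape,bool);m[v-16:v+17,u-16:u+17]=D[v-16:v+17,u-16:u+17];m=cv2.morphologyEx(m.astype(np.uint8),cv2.MORPH_CLOSE,np.ones((3,3)))
    print(n,rectw(m,"top",.014))
for n,(u,v) in dict(blue=(145,237),black=(282,166),red=(425,244)).items():
    g=(S<45)&(V>70)&(V<130); l,k=cv2.connectedComponents(g.astype(np.uint8))
    lab=k==k[v,u]; print(n,"floor",lab.sum(),rectw(lab,"top",.010), T[v,u])
print("knob",[ray("top",(379,149),z).round(3) for z in(.04,.07,.1)],"foot",ray("top",(379,125),.01).round(3))
print("obj",ray("top",(216,141),.002).round(3))
E
```

```text
[108. 120. 126.]
bg (array([ 646.6, -218.8]), array([49.8, 50.7]), -10.6)
bf (array([460.1,  -4.4]), array([48.9, 48.2]), -10.8)
wh (array([441.1, 156.1]), array([47.2, 47.1]), 6.0)
wg (array([ 459.3, -134.4]), array([51.4, 51.6]), 1.2)
wf (array([637.2, 208.6]), array([50.9, 50.6]), 1.9)
blue floor 2814 (array([465.4, 369. ]), array([159.2, 126.4]), -1.7) [77 80 84]
black floor 3071 (array([657.5,   7.9]), array([125.3, 171.2]), 0.8) [ 99 102 106]
red floor 3072 (array([ 460.5, -362.8]), array([125.5, 161.7]), 4.7) [72 74 80]
knob [array([ 0.701, -0.241,  0.04 ]), array([ 0.694, -0.234,  0.07 ]), array([ 0.688, -0.227,  0.1  ])] foot [ 0.772 -0.247  0.01 ]
obj [0.725 0.186 0.002]
```

```bash
python3 - <<'E'
from h import *
# rim height of the blue tray: near/far outer corners in both views
q={}
for n in("top","side"):
    im=cv2.imread(f"pics/{n}0.png")[:,:,::-1].copy();H,S,V=[a.astype(int) for a in cv2.split(hsv(im))]
    m=(abs(H-118)<12)&(S>150);b=max(blobs(m,300,9000),key=lambda b:b[1][4])[1]
    mm=np.zeros_like(m);mm[b[1]:b[1]+b[3],b[0]:b[0]+b[2]]=m[b[1]:b[1]+b[3],b[0]:b[0]+b[2]]
    y,x=np.nonzero(mm);q[n]=[np.array((x[i],y[i]))for i in((x-y).argmax(),(x+y).argmin(),(x+y).argmax(),(y-x).argmax(),x.argmin(),x.argmax(),y.argmin())]
S_=q["side"]
for a,b in((q["top"][0],S_[6]),(q["top"][1],S_[4]),(q["top"][2],S_[5])): print(a,b,tri(a,b).round(4))
plan((.30,-.31,.20),40);plan((.46,-.134,.10),65)
E
```

```text
[178 210] [217 257] [0.537  0.2744 0.0311]
[109 207] [150 299] [0.5416 0.4571 0.0294]
[176 265] [264 283] [0.3942 0.2738 0.0274]
yaw 14.6 shift [ 0.849 -0.495  0.211] turn [-0.004 -0.001 -0.887] dist mm 251.0
yaw 14.6 shift [ 1.646 -1.014  0.612] turn [-0.004 -0.002 -1.759] dist mm 507.0
```

Rim height triangulates to about 0.03 m, and dots to 0.014 m, which matches the text. Moving.

>>> apply_moves:
  rows:
    - [1,[0.849,-0.495,0.211],[0,0,-0.88]]
    - [1,[0.849,-0.495,0.211],[0,0,-0.88]]
    - [1,[0.849,-0.495,0.211],[0,0,-0.88]]
    - [1,[0.849,-0.495,0.211],[0,0,-0.88]]
    - [1,[0.849,-0.495,0.211],[0,0,-0.88]]
    - [1,[0.849,-0.495,0.211],[0,0,-0.88]]
    - [1,[0.849,-0.495,0.211],[0,0,-0.88]]
  squeeze: 25

```text
t: 0.68
tool_pos: [0.3031, -0.3051, 0.1987]
tool_rot: [-0.002, 0.939, 0.345, 0.001]
contact_force: [-1.1, -0.4, -1.5]
grip_width: 0.0854
grip_force: 0.0
```

```bash
python3 - <<'E'
from h import *
s=r.read_state();print(s["t"],s["tool_pos"],s["qpos"]);plan((.46,-.134,.08),65);plan((.46,-.134,.022),65)
E
```

```text
0.6833 [ 0.30309562 -0.30509193  0.19869504] [-0.79060218  0.14028525 -0.26663617  1.1678615   0.00293575  1.64716727]
yaw 40.3 shift [ 0.92  -0.114  0.478] turn [-0.007 -0.007 -0.861] dist mm 261.0
yaw 40.3 shift [ 0.92  -0.113  0.71 ] turn [-0.007 -0.007 -0.861] dist mm 292.0
```

>>> apply_moves:
  rows:
    - [1,[0.92,-0.114,0.478],[0,0,-0.86]]
    - [1,[0.92,-0.114,0.478],[0,0,-0.86]]
    - [1,[0.92,-0.114,0.478],[0,0,-0.86]]
    - [1,[0.92,-0.114,0.478],[0,0,-0.86]]
    - [1,[0.92,-0.114,0.478],[0,0,-0.86]]
    - [1,[0.92,-0.114,0.478],[0,0,-0.86]]
    - [1,[0.92,-0.114,0.478],[0,0,-0.86]]
    - [1,[0.92,-0.114,0.478],[0,0,-0.86]]
    - [1,[0.92,-0.114,0.478],[0,0,-0.86]]
    - [1,[0.92,-0.114,0.478],[0,0,-0.86]]

```text
t: 1.52
tool_pos: [0.4581, -0.1424, 0.0814]
tool_rot: [0.0, 0.846, 0.533, -0.0]
contact_force: [-0.5, 0.2, 0.8]
grip_width: 0.0855
grip_force: 0.0
```

```bash
python3 - <<'E'
from h import *
im=r.grab_frame("top");cv2.imwrite("pics/top1.png",im[:,:,::-1])
s=r.read_state();print(s["t"],s["tool_pos"]);plan((.46,-.134,.022),65)
E
```

```text
1.5667 [ 0.45821046 -0.14273798  0.08176046]
yaw 64.3 shift [ 0.035 -0.009  0.239] turn [ 0.001  0.001 -0.023] dist mm 60.0
```

>>> apply_moves:
  rows:
    - [1,[0.035,-0.009,0.12],[0,0,0]]
    - [1,[0.035,-0.009,0.2],[0,0,0]]
    - [1,[0.035,-0.009,0.239],[0,0,0]]
    - [1,[0.035,-0.009,0.239],[0,0,0]]
    - [0.2,[0.035,-0.009,0.239],[0,0,0]]
    - [0.2,[0.035,-0.009,0.239],[0,0,0]]
    - [0.2,[0.035,-0.009,0.239],[0,0,0]]
    - [0.2,[0.035,-0.009,0.239],[0,0,0]]
    - [0.2,[0.035,-0.009,0.239],[0,0,0]]

```text
t: 2.32
tool_pos: [0.4615, -0.1334, 0.023]
tool_rot: [0.001, 0.846, 0.533, 0.001]
contact_force: [-1.9, -1.2, 7.2]
grip_width: 0.0567
grip_force: 26.5
```

```bash
python3 - <<'E'
from h import *
s=r.read_state();print(s["t"],s["tool_pos"])
plan((.46,.0,.13),90);plan((.4655,.366,.10),115)
E
```

```text
2.3167 [ 0.46151425 -0.1334327   0.02300499]
yaw 64.4 shift [ 0.479 -0.235 -0.429] turn [ 0.006  0.002 -0.893] dist mm 171.0
yaw 64.4 shift [ 1.809 -0.847 -0.311] turn [ 0.006  0.004 -1.766] dist mm 505.0
```

```bash
python3 - <<'E'
from h import *
plan((.46,.125,.13),90)
E
```

```text
yaw 64.4 shift [ 0.93 -0.45 -0.43] turn [ 0.006  0.002 -0.893] dist mm 280.0
```

>>> apply_moves:
  rows:
    - [0.1,[0,0,-0.12],[0,0,0]]
    - [0.1,[0.1,-0.05,-0.28],[0,0,-0.1]]
    - [0.1,[0.93,-0.45,-0.43],[0,0,-0.89]]
    - [0.1,[0.93,-0.45,-0.43],[0,0,-0.89]]
    - [0.1,[0.93,-0.45,-0.43],[0,0,-0.89]]
    - [0.1,[0.93,-0.45,-0.43],[0,0,-0.89]]
    - [0.1,[0.93,-0.45,-0.43],[0,0,-0.89]]
    - [0.1,[0.93,-0.45,-0.43],[0,0,-0.89]]
    - [0.1,[0.93,-0.45,-0.43],[0,0,-0.89]]
    - [0.1,[0.93,-0.45,-0.43],[0,0,-0.89]]

```text
t: 3.15
tool_pos: [0.4596, 0.1274, 0.1297]
tool_rot: [0.001, 0.706, 0.708, 0.001]
contact_force: [-0.6, 0.6, -0.9]
grip_width: 0.0567
grip_force: 27.2
```

```bash
python3 - <<'E'
from h import *
s=r.read_state();print(s["t"],s["tool_pos"])
plan((.4655,.366,.08),115)
E
```

```text
3.15 [0.45961498 0.12740957 0.12969901]
yaw 90.2 shift [0.954 0.026 0.199] turn [ 0.004  0.    -0.867] dist mm 244.0
```

>>> apply_moves:
  rows:
    - [0.1,[0.954,0.026,0.05],[0,0,-0.86]]
    - [0.1,[0.954,0.026,0.05],[0,0,-0.86]]
    - [0.1,[0.954,0.026,0.05],[0,0,-0.86]]
    - [0.1,[0.954,0.026,0.05],[0,0,-0.86]]
    - [0.1,[0.954,0.026,0.2],[0,0,-0.86]]
    - [0.1,[0.954,0.026,0.2],[0,0,-0.86]]
    - [0.1,[0.954,0.026,0.2],[0,0,-0.86]]
    - [0.1,[0.954,0.026,0.2],[0,0,-0.86]]
    - [0.1,[0.954,0.026,0.2],[0,0,-0.86]]

```text
t: 3.9
tool_pos: [0.466, 0.3625, 0.0783]
tool_rot: [-0.0, 0.541, 0.841, -0.001]
contact_force: [0.1, -0.5, 0.5]
grip_width: 0.0565
grip_force: 27.2
```

```bash
python3 - <<'E'
from h import *
s=r.read_state();print(s["t"],s["tool_pos"])
plan((.4655,.366,.0325),115)
E
```

```text
3.9 [0.46604683 0.36246966 0.07825432]
yaw 114.5 shift [0.014 0.004 0.183] turn [-0.004  0.002 -0.017] dist mm 46.0
```

>>> apply_moves:
  rows:
    - [0.1,[0.014,0.004,0.12],[0,0,0]]
    - [0.1,[0.014,0.004,0.165],[0,0,0]]
    - [0.1,[0.014,0.004,0.183],[0,0,0]]
    - [0.1,[0.014,0.004,0.183],[0,0,0]]
    - [0.65,[0.014,0.004,0.183],[0,0,0]]
    - [0.65,[0.014,0.004,0.183],[0,0,0]]
    - [0.65,[0.014,0.004,0.183],[0,0,0]]
    - [0.65,[0.014,0.004,0.08],[0,0,0]]
    - [0.65,[0.014,0.004,-0.08],[0,0,0]]
    - [1,[0.014,0.004,-0.16],[0,0,0]]

```text
t: 4.73
tool_pos: [0.4667, 0.3689, 0.1232]
tool_rot: [0.001, 0.54, 0.841, 0.002]
contact_force: [0.1, 0.9, 0.6]
grip_width: 0.0807
grip_force: 0.0
```

```bash
python3 - <<'E'
from h import *
s=r.read_state();print(s["t"],s["tool_pos"])
plan((.442,.157,.10),138)
E
```

```text
4.7333 [0.46670702 0.3688662  0.1231695 ]
yaw 114.6 shift [-0.73  -0.443  0.09 ] turn [ 0.01  -0.    -0.817] dist mm 215.0
```

>>> apply_moves:
  rows:
    - [1,[-0.73,-0.443,0.09],[0,0,-1]]
    - [1,[-0.73,-0.443,0.09],[0,0,-1]]
    - [1,[-0.73,-0.443,0.09],[0,0,-1]]
    - [1,[-0.73,-0.443,0.09],[0,0,-1]]
    - [1,[-0.73,-0.443,0.09],[0,0,-1]]
    - [1,[-0.73,-0.443,0.09],[0,0,-1]]

```text
t: 5.23
tool_pos: [0.4384, 0.1509, 0.0963]
tool_rot: [-0.001, 0.317, 0.948, -0.002]
contact_force: [0.4, 0.1, 0.7]
grip_width: 0.0855
grip_force: 0.0
```

>>> apply_moves:
  rows:
    - [1,[0,0,0],[0,0,-1]]
    - [1,[0,0,0],[0,0,-1]]
    - [1,[0,0,0],[0,0,-1]]
    - [1,[0,0,0],[0,0,-1]]
    - [1,[0,0,0],[0,0,-1]]

```text
t: 5.65
tool_pos: [0.4413, 0.1562, 0.0972]
tool_rot: [0.001, 0.07, 0.998, 0.0]
contact_force: [0.0, -1.3, 0.1]
grip_width: 0.0853
grip_force: 0.0
```

```bash
python3 - <<'E'
from h import *
im=r.grab_frame("side");cv2.imwrite("pics/side1.png",im[:,:,::-1])
im2=r.grab_frame("top")
a=[d[0] for d in dots(im2,"green")];b=[d[0] for d in dots(im,"green")]
for p in a:
    X=ray("top",p,.018);q=min(b,key=lambda t:np.hypot(*(t-proj("side",X))));print(p.round(1),tri(p,q).round(4))
s=r.read_state();print(s["t"],s["tool_pos"],s["qpos"])
plan((.442,.157,.08),186)
E
```

```text
[368.9 170.4] [ 0.6502 -0.22    0.0144]
5.75 [0.44105565 0.15619467 0.0969486 ] [ 3.40286001e-01  3.10930312e-01 -3.39058440e-01  9.19391078e-01
  1.17473595e-04  4.85079661e-01]
yaw 171.7 shift [-0.003  0.004  0.068] turn [ 0.001  0.003 -0.499] dist mm 17.0
```

>>> apply_moves:
  rows:
    - [1,[-0.003,0.004,0.068],[0,0,-0.25]]
    - [1,[-0.003,0.004,0.068],[0,0,-0.5]]
    - [1,[-0.003,0.004,0.19],[0,0,-0.5]]
    - [1,[-0.003,0.004,0.26],[0,0,-0.5]]
    - [1,[-0.003,0.004,0.292],[0,0,-0.5]]
    - [1,[-0.003,0.004,0.292],[0,0,-0.5]]
    - [-0.1,[-0.003,0.004,0.292],[0,0,-0.5]]
    - [-0.1,[-0.003,0.004,0.292],[0,0,-0.5]]
    - [-0.1,[-0.003,0.004,0.292],[0,0,-0.5]]
    - [-0.1,[-0.003,0.004,0.292],[0,0,-0.5]]

```text
t: 6.58
tool_pos: [0.4427, 0.1571, 0.0246]
tool_rot: [0.001, -0.054, 0.999, 0.0]
contact_force: [0.3, -0.0, 3.6]
grip_width: 0.05
grip_force: 26.3
```

```bash
python3 - <<'E'
from h import *
s=r.read_state();print(s["t"],s["tool_pos"],s["contact_force"],s["grip_width"])
plan((.500,.12,.14),182);plan((.630,.039,.14),181)
E
```

```text
6.5833 [0.44268476 0.15710701 0.02464331] [ 0.25711722 -0.03637439  3.62617732] 0.04996543597427144
yaw -173.8 shift [-0.213 -0.172 -0.461] turn [0.002 0.006 0.146] dist mm 134.0
yaw -173.8 shift [-0.695 -0.55  -0.46 ] turn [0.002 0.006 0.181] dist mm 250.0
```

>>> apply_moves:
  rows:
    - [-0.1,[0,0,-0.13],[0,0,0]]
    - [-0.1,[-0.03,-0.03,-0.28],[0,0,0]]
    - [-0.1,[-0.695,-0.55,-0.4],[0,0,0.18]]
    - [-0.1,[-0.695,-0.55,-0.4],[0,0,0.18]]
    - [-0.1,[-0.695,-0.55,-0.4],[0,0,0.18]]
    - [-0.1,[-0.695,-0.55,-0.4],[0,0,0.18]]
    - [-0.1,[-0.695,-0.55,-0.4],[0,0,0.18]]
    - [-0.1,[-0.695,-0.55,-0.3],[0,0,0.18]]
    - [-0.1,[-0.695,-0.55,-0.24],[0,0,0.18]]
    - [-0.1,[-0.695,-0.55,-0.24],[0,0,0.18]]

```text
t: 7.42
tool_pos: [0.6273, 0.0376, 0.0799]
tool_rot: [-0.003, -0.008, 1.0, -0.0]
contact_force: [-0.9, 0.4, -0.8]
grip_width: 0.0503
grip_force: 26.6
```

```bash
python3 - <<'E'
from h import *
s=r.read_state();print(s["t"],s["tool_pos"])
plan((.630,.039,.033),181)
E
```

```text
7.4167 [0.62725878 0.03756324 0.07985507]
yaw -179.1 shift [-0.012  0.006  0.187] turn [-0.    -0.012 -0.002] dist mm 47.0
```

>>> apply_moves:
  rows:
    - [-0.1,[-0.012,0.006,0.12],[0,0,0]]
    - [-0.1,[-0.012,0.006,0.168],[0,0,0]]
    - [-0.1,[-0.012,0.006,0.187],[0,0,0]]
    - [-0.1,[-0.012,0.006,0.187],[0,0,0]]
    - [0.5,[-0.012,0.006,0.187],[0,0,0]]
    - [0.5,[-0.012,0.006,0.187],[0,0,0]]
    - [0.5,[-0.012,0.006,0.187],[0,0,0]]
    - [0.5,[-0.012,0.006,0.08],[0,0,0]]
    - [0.5,[-0.012,0.006,-0.08],[0,0,0]]
    - [1,[-0.012,0.006,-0.22],[0,0,0]]

```text
t: 8.25
tool_pos: [0.6316, 0.0403, 0.14]
tool_rot: [-0.0, -0.009, 1.0, -0.0]
contact_force: [0.9, 0.0, 0.8]
grip_width: 0.0744
grip_force: 0.0
```

```bash
python3 - <<'E'
from h import *
s=r.read_state();print(s["t"],s["tool_pos"])
plan((.636,.2085,.09),180)
E
```

```text
8.25 [0.63164119 0.04026256 0.14004266]
yaw -179.0 shift [-0.03   0.673  0.2  ] turn [-0.    -0.001  0.037] dist mm 176.0
```

>>> apply_moves:
  rows:
    - [1,[-0.03,0.673,0.05],[0,0,0.03]]
    - [1,[-0.03,0.673,0.05],[0,0,0.03]]
    - [1,[-0.03,0.673,0.05],[0,0,0.03]]
    - [1,[-0.03,0.673,0.2],[0,0,0.03]]
    - [1,[-0.03,0.673,0.2],[0,0,0.03]]
    - [1,[-0.03,0.673,0.2],[0,0,0.03]]
    - [1,[-0.03,0.673,0.2],[0,0,0.03]]
    - [1,[-0.03,0.673,0.2],[0,0,0.03]]

```text
t: 8.92
tool_pos: [0.637, 0.2075, 0.0892]
tool_rot: [0.0, -0.001, 1.0, -0.0]
contact_force: [-1.2, -0.0, 0.3]
grip_width: 0.0853
grip_force: 0.0
```

```bash
python3 - <<'E'
from h import *
im2=r.grab_frame("top");im=r.grab_frame("side");cv2.imwrite("pics/top2.png",im2[:,:,::-1])
a=[d[0] for d in dots(im2,"green")];b=[d[0] for d in dots(im,"green")]
for p in a:
    X=ray("top",p,.018);q=min(b,key=lambda t:np.hypot(*(t-proj("side",X))));print(p.round(1),tri(p,q).round(4),np.hypot(*(q-proj("side",X))).round(1))
s=r.read_state();print(s["t"],s["tool_pos"])
plan((.637,.2085,.0245),180)
E
```

```text
[368.9 170.5] [ 0.6501 -0.2199  0.0144] 0.9
[269. 176.] [0.6299 0.0401 0.0228] 1.5
9.0167 [0.63758495 0.20700209 0.08991294]
yaw -180.0 shift [0.003 0.006 0.262] turn [0.001 0.004 0.002] dist mm 65.0
```

View pics/top2.png

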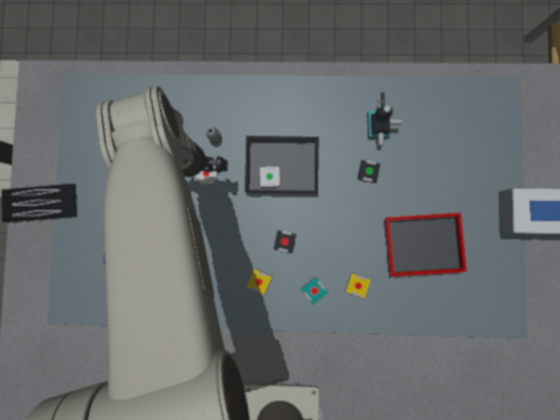

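The white chip lies flat in the black tray at (269,176), its lid at 22.8 mm against 22 expected. The gripper stands over the red-dot wafer at (206,173), clear of the objective at (213,135).

>>> apply_moves:
  rows:
    - [1,[0.003,0.006,0.12],[0,0,0]]
    - [1,[0.003,0.006,0.22],[0,0,0]]
    - [1,[0.003,0.006,0.262],[0,0,0]]
    - [1,[0.003,0.006,0.262],[0,0,0]]
    - [0.1,[0.003,0.006,0.262],[0,0,0]]
    - [0.1,[0.003,0.006,0.262],[0,0,0]]
    - [0.1,[0.003,0.006,0.262],[0,0,0]]
    - [0.1,[0.003,0.006,0.262],[0,0,0]]
    - [0.1,[0.003,0.006,0.14],[0,0,0]]
    - [0.1,[0.003,0.006,-0.02],[0,0,0]]

```text
t: 9.85
tool_pos: [0.6327, 0.2092, 0.0902]
tool_rot: [-0.004, -0.002, 1.0, -0.001]
contact_force: [0.5, -0.8, -0.2]
grip_width: 0.0565
grip_force: 26.9
```

```bash
python3 - <<'E'
from h import *
s=r.read_state();print(s["t"],s["tool_pos"])
for p in((.56,-.03,.14),(.56,-.02,.14)): plan(p,178)
E
```

```text
9.85 [0.63271396 0.20919919 0.09021806]
yaw -179.8 shift [ 0.296 -0.956 -0.194] turn [-0.006 -0.017  0.076] dist mm 255.0
yaw -179.8 shift [ 0.296 -0.916 -0.194] turn [-0.006 -0.017  0.076] dist mm 246.0
```

>>> apply_moves:
  rows:
    - [0.1,[0.296,-0.916,-0.18],[0,0,0]]
    - [0.1,[0.296,-0.916,-0.18],[0,0,0]]
    - [0.1,[0.296,-0.916,-0.18],[0,0,0]]
    - [0.1,[0.296,-0.916,-0.18],[0,0,0]]
    - [0.1,[0.296,-0.916,-0.18],[0,0,0]]
    - [0.1,[0.296,-0.916,-0.18],[0,0,0]]
    - [0.1,[0.296,-0.916,-0.18],[0,0,0]]
    - [0.1,[0.296,-0.916,-0.18],[0,0,0]]

```text
t: 10.52
tool_pos: [0.5627, -0.021, 0.14]
tool_rot: [0.001, 0.0, 1.0, 0.0]
contact_force: [0.2, 0.6, 0.5]
grip_width: 0.0564
grip_force: 26.9
```

```bash
python3 - <<'E'
from h import *
s=r.read_state();print(s["t"],s["tool_pos"])
plan((.50,-.25,.14),181); plan((.489,-.39,.1),184)
E
```

```text
10.5167 [ 0.56270901 -0.02099779  0.13998457]
yaw 180.0 shift [ 0.25  -0.916 -0.001] turn [ 0.     0.006 -0.036] dist mm 237.0
yaw 180.0 shift [ 0.294 -1.476  0.159] turn [ 0.     0.006 -0.141] dist mm 378.0
```

>>> apply_moves:
  rows:
    - [0.1,[0.25,-0.916,0],[0,0,-0.07]]
    - [0.1,[0.25,-0.916,0],[0,0,-0.07]]
    - [0.1,[0.25,-0.916,0],[0,0,-0.07]]
    - [0.1,[0.25,-0.916,0],[0,0,-0.07]]
    - [0.1,[0.25,-0.916,0],[0,0,-0.07]]
    - [0.1,[0.25,-0.916,0],[0,0,-0.07]]
    - [0.1,[0.25,-0.916,0],[0,0,-0.07]]
    - [0.1,[0.25,-0.916,0],[0,0,-0.07]]

```text
t: 11.18
tool_pos: [0.5012, -0.2487, 0.1383]
tool_rot: [0.0, -0.018, 1.0, 0.0]
contact_force: [-0.5, 0.8, -0.5]
grip_width: 0.0563
grip_force: 26.9
```

```bash
python3 - <<'E'
from h import *
s=r.read_state();print(s["t"],s["tool_pos"])
plan((.489,-.39,.08),184)
E
```

```text
11.1833 [ 0.5011671  -0.24874252  0.13826971]
yaw -177.9 shift [ 0.07  -0.563  0.233] turn [ 0.001  0.001 -0.066] dist mm 153.0
```

>>> apply_moves:
  rows:
    - [0.1,[0.07,-0.563,0],[0,0,-0.066]]
    - [0.1,[0.07,-0.563,0],[0,0,-0.066]]
    - [0.1,[0.07,-0.563,0],[0,0,-0.066]]
    - [0.1,[0.07,-0.563,0.1],[0,0,-0.066]]
    - [0.1,[0.07,-0.563,0.233],[0,0,-0.066]]
    - [0.1,[0.07,-0.563,0.233],[0,0,-0.066]]
    - [0.1,[0.07,-0.563,0.233],[0,0,-0.066]]
    - [0.1,[0.07,-0.563,0.233],[0,0,-0.066]]

```text
t: 11.85
tool_pos: [0.49, -0.3879, 0.0809]
tool_rot: [0.0, -0.037, 0.999, 0.0]
contact_force: [-0.4, 0.7, -0.8]
grip_width: 0.0567
grip_force: 27.0
```

```bash
python3 - <<'E'
from h import *
s=r.read_state();print(s["t"],s["tool_pos"])
plan((.489,-.39,.033),184)
E
```

```text
11.85 [ 0.48999448 -0.38791296  0.080935  ]
yaw -175.7 shift [ 0.005 -0.008  0.192] turn [0.001 0.001 0.009] dist mm 48.0
```

>>> apply_moves:
  rows:
    - [0.1,[0.005,-0.004,0.12],[0,0,0]]
    - [0.1,[0.005,-0.004,0.172],[0,0,0]]
    - [0.1,[0.005,-0.004,0.192],[0,0,0]]
    - [0.1,[0.005,-0.004,0.192],[0,0,0]]
    - [0.5,[0.005,-0.004,0.192],[0,0,0]]
    - [0.5,[0.005,-0.004,0.192],[0,0,0]]
    - [0.5,[0.005,-0.004,0.192],[0,0,0]]
    - [0.5,[0.005,-0.004,0.08],[0,0,0]]
    - [0.5,[0.005,-0.004,-0.08],[0,0,0]]
    - [1,[0.005,-0.004,-0.22],[0,0,0]]

```text
t: 12.68
tool_pos: [0.4871, -0.3905, 0.1366]
tool_rot: [-0.0, -0.036, 0.999, 0.0]
contact_force: [1.2, -1.2, 1.0]
grip_width: 0.0747
grip_force: 0.0
```

```bash
python3 - <<'E'
from h import *
s=r.read_state();print(s["t"],s["tool_pos"],s["grip_width"])
plan((.47,-.16,.14),176);plan((.461,-.0035,.09),169)
E
```

```text
12.6833 [ 0.48707811 -0.39045773  0.13655615] 0.07470587458766428
yaw -175.9 shift [ 0.003  0.924 -0.013] turn [ 0.001 -0.001  0.282] dist mm 231.0
yaw -175.9 shift [-0.006  1.551  0.187] turn [ 0.001 -0.001  0.526] dist mm 391.0
```

>>> apply_moves:
  rows:
    - [1,[0.003,0.924,0],[0,0,0.28]]
    - [1,[0.003,0.924,0],[0,0,0.28]]
    - [1,[0.003,0.924,0],[0,0,0.28]]
    - [1,[0.003,0.924,0],[0,0,0.28]]
    - [1,[0.003,0.924,0],[0,0,0.28]]
    - [1,[0.003,0.924,0],[0,0,0.28]]
    - [1,[0.003,0.924,0],[0,0,0.28]]

```text
t: 13.27
tool_pos: [0.4695, -0.1561, 0.136]
tool_rot: [-0.0, 0.032, 0.999, 0.001]
contact_force: [-0.5, 0.9, 0.9]
grip_width: 0.0857
grip_force: 0.0
```

```bash
python3 - <<'E'
from h import *
s=r.read_state();print(s["t"],s["tool_pos"])
plan((.461,-.0035,.08),169)
E
```

```text
13.2667 [ 0.46949437 -0.15614356  0.13595424]
yaw 176.4 shift [0.072 0.607 0.225] turn [ 0.003 -0.     0.257] dist mm 163.0
```

>>> apply_moves:
  rows:
    - [1,[0.072,0.607,0.1],[0,0,0.257]]
    - [1,[0.072,0.607,0.1],[0,0,0.257]]
    - [1,[0.072,0.607,0.1],[0,0,0.257]]
    - [1,[0.072,0.607,0.225],[0,0,0.257]]
    - [1,[0.072,0.607,0.225],[0,0,0.257]]
    - [1,[0.072,0.607,0.225],[0,0,0.257]]
    - [1,[0.072,0.607,0.225],[0,0,0.257]]
    - [1,[0.072,0.607,0.225],[0,0,0.257]]

```text
t: 13.93
tool_pos: [0.4641, -0.0089, 0.0799]
tool_rot: [0.001, 0.099, 0.995, -0.0]
contact_force: [-0.2, 0.4, 0.1]
grip_width: 0.0851
grip_force: 0.0
```

```bash
python3 - <<'E'
from h import *
s=r.read_state();print(s["t"],s["tool_pos"])
plan((.461,-.0035,.0245),169)
E
```

```text
13.9333 [ 0.464082   -0.00894391  0.07992706]
yaw 168.6 shift [0.017 0.019 0.222] turn [-0.     0.005 -0.014] dist mm 56.0
```

>>> apply_moves:
  rows:
    - [1,[0.017,0.019,0.12],[0,0,0]]
    - [1,[0.017,0.019,0.19],[0,0,0]]
    - [1,[0.017,0.019,0.222],[0,0,0]]
    - [1,[0.017,0.019,0.222],[0,0,0]]
    - [-0.1,[0.017,0.019,0.222],[0,0,0]]
    - [-0.1,[0.017,0.019,0.222],[0,0,0]]
    - [-0.1,[0.017,0.019,0.222],[0,0,0]]
    - [-0.1,[0.017,0.019,0.222],[0,0,0]]
    - [-0.1,[0.017,0.019,0.1],[0,0,0]]
    - [-0.1,[0.017,0.019,-0.06],[0,0,0]]

```text
t: 14.77
tool_pos: [0.4565, -0.0022, 0.0922]
tool_rot: [-0.004, 0.098, 0.995, -0.0]
contact_force: [1.4, 0.2, -0.4]
grip_width: 0.0502
grip_force: 26.6
```

```bash
python3 - <<'E'
from h import *
s=r.read_state();print(s["t"],s["tool_pos"],s["grip_width"])
plan((.45,-.22,.13),178)
E
```

```text
14.7667 [ 0.45645885 -0.00221448  0.09220279] 0.05024135122325379
yaw 168.7 shift [-0.144 -0.86  -0.151] turn [-0.002 -0.015 -0.325] dist mm 221.0
```

>>> apply_moves:
  rows:
    - [-0.1,[-0.144,-0.86,-0.15],[0,0,-0.32]]
    - [-0.1,[-0.144,-0.86,-0.15],[0,0,-0.32]]
    - [-0.1,[-0.144,-0.86,-0.15],[0,0,-0.32]]
    - [-0.1,[-0.144,-0.86,-0.15],[0,0,-0.32]]
    - [-0.1,[-0.144,-0.86,-0.15],[0,0,-0.32]]
    - [-0.1,[-0.144,-0.86,-0.15],[0,0,-0.32]]
    - [-0.1,[-0.144,-0.86,-0.15],[0,0,-0.32]]

```text
t: 15.35
tool_pos: [0.4535, -0.2247, 0.133]
tool_rot: [0.002, 0.022, 1.0, -0.002]
contact_force: [0.2, 0.4, -0.3]
grip_width: 0.05
grip_force: 26.6
```

```bash
python3 - <<'E'
from h import *
im=r.grab_frame("side");cv2.imwrite("pics/side3.png",im[:,:,::-1]);im2=r.grab_frame("top");cv2.imwrite("pics/top3.png",im2[:,:,::-1])
for col in("red","green"):
  a=[d[0] for d in dots(im2,col)];b=[d[0] for d in dots(im,col)]
  for p in a:
    X=ray("top",p,.018);q=min(b,key=lambda t:np.hypot(*(t-proj("side",X))));print(col,p.round(1),tri(p,q).round(4),np.hypot(*(q-proj("side",X))).round(1))
s=r.read_state();print(s["t"],s["tool_pos"])
plan((.433,-.330,.08),184)
E
```

```text
red [454.6 217.6] [ 0.5447 -0.4249  0.0288] 9.4
red [392.8 273.4] [ 0.3894 -0.2915 -0.042 ] 16.6
red [258.7 281.4] [0.3572 0.0612 0.014 ] 1.7
red [358.  285.4] [ 0.3534 -0.1936  0.0146] 1.1
red [314.3 290.4] [ 0.338  -0.0824  0.0144] 1.3
green [368.8 170.5] [ 0.6502 -0.2196  0.0147] 0.9
green [269. 176.] [0.6299 0.0401 0.0228] 1.5
green [143.2 236.2] [0.4663 0.3651 0.0211] 1.5
15.45 [ 0.45244562 -0.22067056  0.13161165]
yaw 177.8 shift [ 0.061 -0.44   0.206] turn [ 0.001  0.001 -0.218] dist mm 122.0
```

View pics/top3.png

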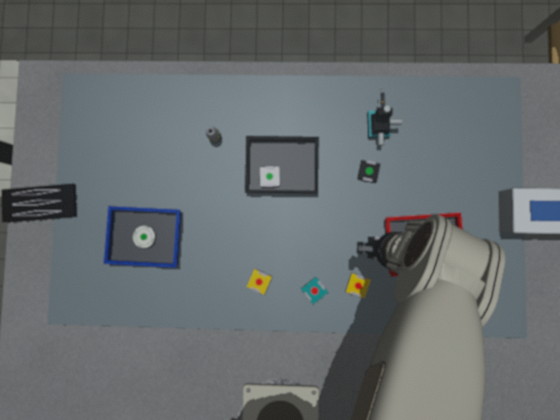

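The wafer lies in the blue tray at (143,236) and the white chip in the black tray at (269,176). The red tray is hidden by the arm, and the failed chip is in the jaws at about (380,247).

>>> apply_moves:
  rows:
    - [-0.1,[0.061,-0.44,0],[0,0,-0.218]]
    - [-0.1,[0.061,-0.44,0],[0,0,-0.218]]
    - [-0.1,[0.061,-0.44,0],[0,0,-0.218]]
    - [-0.1,[0.061,-0.44,0.206],[0,0,-0.218]]
    - [-0.1,[0.061,-0.44,0.206],[0,0,-0.218]]
    - [-0.1,[0.061,-0.44,0.206],[0,0,-0.218]]
    - [-0.1,[0.061,-0.44,0.206],[0,0,-0.218]]
    - [-0.1,[0.061,-0.44,0.206],[0,0,-0.218]]

```text
t: 16.12
tool_pos: [0.4343, -0.3286, 0.081]
tool_rot: [0.001, -0.037, 0.999, -0.0]
contact_force: [0.8, -0.8, 0.3]
grip_width: 0.0504
grip_force: 26.6
```

```bash
python3 - <<'E'
from h import *
s=r.read_state();print(s["t"],s["tool_pos"])
plan((.433,-.330,.033),184)
E
```

```text
16.1167 [ 0.43432545 -0.32856754  0.08103765]
yaw -175.8 shift [ 0.006 -0.005  0.192] turn [-0.001  0.002  0.008] dist mm 48.0
```

>>> apply_moves:
  rows:
    - [-0.1,[0.006,-0.005,0.12],[0,0,0]]
    - [-0.1,[0.006,-0.005,0.172],[0,0,0]]
    - [-0.1,[0.006,-0.005,0.192],[0,0,0]]
    - [-0.1,[0.006,-0.005,0.192],[0,0,0]]
    - [0.45,[0.006,-0.005,0.192],[0,0,0]]
    - [0.45,[0.006,-0.005,0.192],[0,0,0]]
    - [0.45,[0.006,-0.005,0.192],[0,0,0]]
    - [0.45,[0.006,-0.005,0.08],[0,0,0]]
    - [0.45,[0.006,-0.005,-0.08],[0,0,0]]
    - [1,[0.006,-0.005,-0.22],[0,0,0]]

```text
t: 16.95
tool_pos: [0.4315, -0.3305, 0.1362]
tool_rot: [-0.0, -0.036, 0.999, 0.0]
contact_force: [1.2, -1.0, 0.5]
grip_width: 0.0721
grip_force: 0.0
```

```bash
python3 - <<'E'
from h import *
s=r.read_state();print(s["t"],s["tool_pos"],s["grip_width"])
plan((.638,-.2175,.13),169.4)
E
```

```text
16.95 [ 0.43151611 -0.33046396  0.13620522] 0.07209937579270485
yaw -175.9 shift [-0.856  0.391  0.024] turn [ 0.001 -0.002  0.514] dist mm 235.0
```

>>> apply_moves:
  rows:
    - [1,[-0.8,0.391,0],[0,0,0.51]]
    - [1,[-0.8,0.391,0],[0,0,0.51]]
    - [1,[-0.8,0.391,0],[0,0,0.51]]
    - [1,[-0.8,0.391,0],[0,0,0.51]]
    - [1,[-0.8,0.391,0],[0,0,0.51]]
    - [1,[-0.8,0.391,0],[0,0,0.51]]
    - [1,[-0.8,0.391,0],[0,0,0.51]]
    - [1,[-0.8,0.391,0],[0,0,0.51]]

```text
t: 17.62
tool_pos: [0.6251, -0.218, 0.1347]
tool_rot: [-0.0, 0.09, 0.996, -0.0]
contact_force: [-1.3, -1.5, 0.4]
grip_width: 0.0852
grip_force: 0.0
```

```bash
python3 - <<'E'
from h import *
s=r.read_state();print(s["t"],s["tool_pos"])
plan((.638,-.218,.08),169.4);plan((.638,-.218,.0245),169.4)
im=r.grab_frame("side");im2=r.grab_frame("top")
a=np.vstack([cv2.resize(im2[80:290,330:530],(570,600),interpolation=cv2.INTER_CUBIC)]);cv2.imwrite("pics/c4.png",a[:,:,::-1])
b=cv2.resize(im[110:230,230:430],(800,480),interpolation=cv2.INTER_CUBIC);cv2.imwrite("pics/c5.png",b[:,:,::-1])
E
```

```text
17.6167 [ 0.6250555  -0.21797969  0.13469995]
yaw 169.6 shift [-0.051  0.009  0.219] turn [-0.001 -0.     0.008] dist mm 56.0
yaw 169.6 shift [-0.051  0.009  0.441] turn [-0.001 -0.     0.008] dist mm 111.0
```

View pics/c5.png

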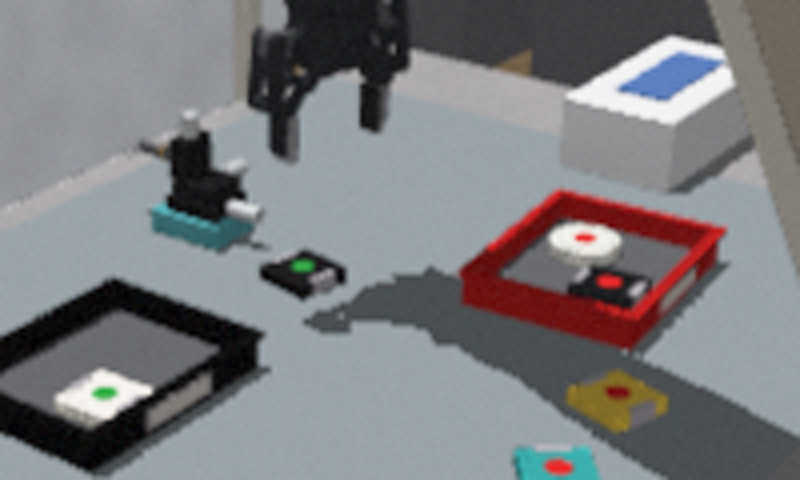

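Both failed parts sit side by side in the red tray (crop (585,240) and (610,282)). The positioner's near knob is low, about 30 mm, at crop (245,212), so the gripper body will pass above it.

>>> apply_moves:
  rows:
    - [1,[-0.051,0.009,0.15],[0,0,0]]
    - [1,[-0.051,0.009,0.28],[0,0,0]]
    - [1,[-0.051,0.009,0.38],[0,0,0]]
    - [1,[-0.051,0.009,0.441],[0,0,0]]
    - [1,[-0.051,0.009,0.441],[0,0,0]]
    - [-0.1,[-0.051,0.009,0.441],[0,0,0]]
    - [-0.1,[-0.051,0.009,0.441],[0,0,0]]
    - [-0.1,[-0.051,0.009,0.441],[0,0,0]]
    - [-0.1,[-0.051,0.009,0.441],[0,0,0]]

```text
t: 18.47
tool_pos: [0.6387, -0.2201, 0.0273]
tool_rot: [0.002, 0.092, 0.996, -0.001]
contact_force: [-0.6, -1.3, 5.1]
grip_width: 0.0505
grip_force: 26.7
```

```bash
python3 - <<'E'
from h import *
s=r.read_state();print(s["t"],s["tool_pos"],s["grip_width"])
plan((.638,-.218,.12),169.4);plan((.6745,-.0215,.12),181)
E
```

```text
18.4667 [ 0.63872678 -0.22005711  0.02730057] 0.05048009062485373
yaw 169.5 shift [ 0.003  0.007 -0.371] turn [-0.002  0.009  0.002] dist mm 93.0
yaw 169.5 shift [ 0.003  0.807 -0.372] turn [-0.003  0.009 -0.403] dist mm 222.0
```

>>> apply_moves:
  rows:
    - [-0.1,[0,0,-0.1],[0,0,0]]
    - [-0.1,[0,0,-0.24],[0,0,0]]
    - [-0.1,[0.01,0.1,-0.36],[0,0,0]]
    - [-0.1,[0.003,0.807,-0.37],[0,0,-0.4]]
    - [-0.1,[0.003,0.807,-0.37],[0,0,-0.4]]
    - [-0.1,[0.003,0.807,-0.37],[0,0,-0.4]]
    - [-0.1,[0.003,0.807,-0.37],[0,0,-0.4]]
    - [-0.1,[0.003,0.807,-0.37],[0,0,-0.4]]
    - [-0.1,[0.003,0.807,-0.37],[0,0,-0.4]]
    - [-0.1,[0.003,0.807,-0.37],[0,0,-0.4]]

```text
t: 19.3
tool_pos: [0.6736, -0.0199, 0.1179]
tool_rot: [0.001, -0.009, 1.0, -0.0]
contact_force: [0.5, -1.3, -0.2]
grip_width: 0.05
grip_force: 26.2
```

```bash
python3 - <<'E'
from h import *
im=r.grab_frame("side")
b=cv2.resize(im[110:230,200:400],(800,480),interpolation=cv2.INTER_CUBIC);cv2.imwrite("pics/c6.png",b[:,:,::-1])
s=r.read_state();print(s["t"],s["tool_pos"],s["grip_width"])
plan((.6745,-.0215,.07),181);plan((.6745,-.0215,.0355),181)
E
```

```text
19.35 [ 0.67338657 -0.02117316  0.11766884] 0.05011807916244946
yaw -179.0 shift [-0.004 -0.001  0.191] turn [-0.002  0.001 -0.002] dist mm 48.0
yaw -179.0 shift [-0.004 -0.001  0.329] turn [-0.002  0.001 -0.002] dist mm 82.0
```

View pics/c6.png

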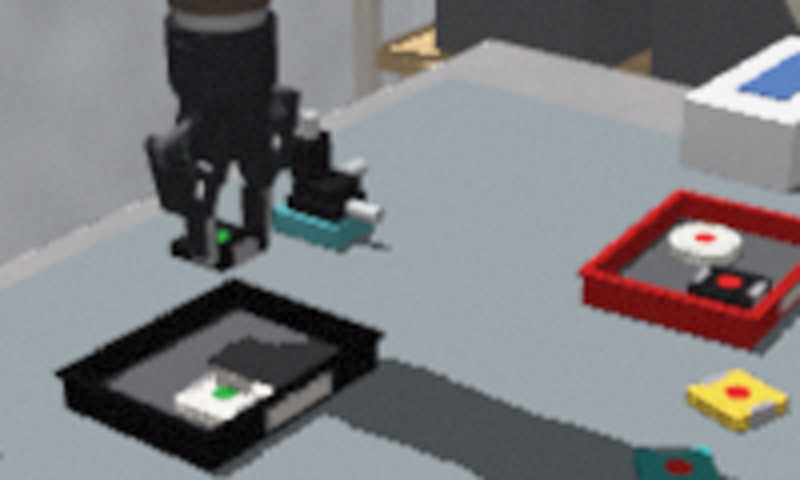

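The chip hangs level in the jaws at crop (220,245), over the free part of the black tray, and the positioner still stands.

>>> apply_moves:
  rows:
    - [-0.1,[-0.004,-0.001,0.13],[0,0,0]]
    - [-0.1,[-0.004,-0.001,0.24],[0,0,0]]
    - [-0.1,[-0.004,-0.001,0.3],[0,0,0]]
    - [-0.1,[-0.004,-0.001,0.325],[0,0,0]]
    - [-0.1,[-0.004,-0.001,0.333],[0,0,0]]
    - [-0.1,[-0.004,-0.001,0.335],[0,0,0]]

```text
t: 19.85
tool_pos: [0.6742, -0.0232, 0.034]
tool_rot: [0.0, -0.007, 1.0, -0.0]
contact_force: [-1.1, 0.2, 0.7]
grip_width: 0.0504
grip_force: 29.4
```

>>> apply_moves:
  rows:
    - [-0.1,[0,0,0.006],[0,0,0]]
    - [-0.1,[0,0,0.006],[0,0,0]]
    - [0.45,[0,0,0.006],[0,0,0]]
    - [0.45,[0,0,0.006],[0,0,0]]
    - [0.45,[0,0,0.006],[0,0,0]]
    - [0.45,[0,0,-0.1],[0,0,0]]
    - [0.45,[0,0,-0.24],[0,0,0]]
    - [1,[0.2,0,-0.4],[0,0,0]]
    - [1,[0.6,0,-0.5],[0,0,0]]
    - [1,[0.8,0,-0.5],[0,0,0]]

```text
t: 20.68
tool_pos: [0.5624, -0.0228, 0.1429]
tool_rot: [0.003, -0.008, 1.0, -0.0]
contact_force: [0.2, 0.2, 0.6]
grip_width: 0.0857
grip_force: 0.0
```

>>> apply_moves:
  rows:
    - [1,[0.5,0,-0.1],[0,0,0]]
    - [1,[0.5,0,-0.1],[0,0,0]]
    - [1,[0.5,0,-0.1],[0,0,0]]
    - [1,[0.5,0,-0.1],[0,0,0]]
    - [1,[0.5,0,-0.1],[0,0,0]]
    - [1,[0.5,0,-0.1],[0,0,0]]

```text
t: 21.18
tool_pos: [0.4376, -0.0249, 0.1665]
tool_rot: [0.001, -0.008, 1.0, -0.0]
contact_force: [0.9, -0.1, 0.9]
grip_width: 0.0854
grip_force: 0.0
```

```bash
python3 - <<'E'
from h import *
im=r.grab_frame("side");im2=r.grab_frame("top");cv2.imwrite("pics/t9.png",im2[:,:,::-1]);cv2.imwrite("pics/s9.png",cv2.resize(im[110:350,130:450],(800,600))[:,:,::-1])
cv2.imwrite("pics/t9.png",cv2.resize(im2[100:300,80:500],(800,381),interpolation=cv2.INTER_CUBIC)[:,:,::-1])
for col in("red","green"):
  a=[d[0] for d in dots(im2,col)];b=[d[0] for d in dots(im,col)]
  for p in a:
    X=ray("top",p,.018);q=min(b,key=lambda t:np.hypot(*(t-proj("side",X))));print(col,p.round(1),tri(p,q).round(4),np.hypot(*(q-proj("side",X))).round(1))
s=r.read_state();print(s["t"],s["tool_pos"],s["joint_vel"].round(3) if hasattr(s["joint_vel"],"round") else s["joint_vel"])
E
```

```text
red [436.6 234.3] [ 0.4806 -0.412  -0.0245] 11.2
red [413.2 255.1] [ 0.4342 -0.3309  0.0228] 1.4
red [357.9 285.5] [ 0.3532 -0.1932  0.0148] 1.0
green [293.8 155. ] [ 0.6866 -0.0232  0.0222] 1.2
green [269. 176.] [0.6299 0.0401 0.0228] 1.5
green [143.2 236.5] [0.4658 0.3652 0.0214] 1.7
21.2833 [ 0.43828976 -0.02487562  0.16595367] [ 0.001  0.017  0.005  0.004 -0.    -0.   ]
```

View pics/t9.png

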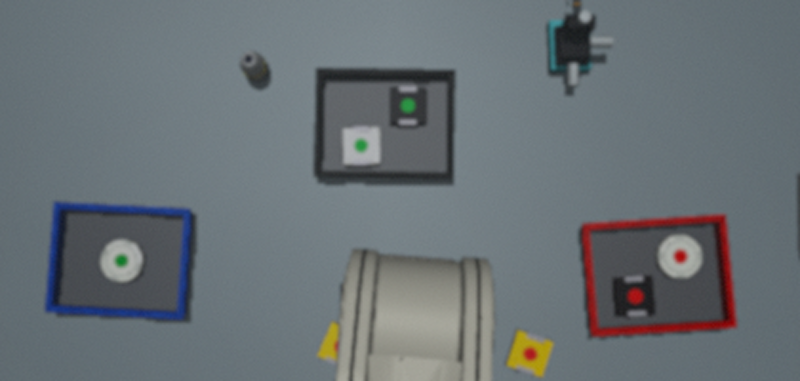

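View pics/s9.png

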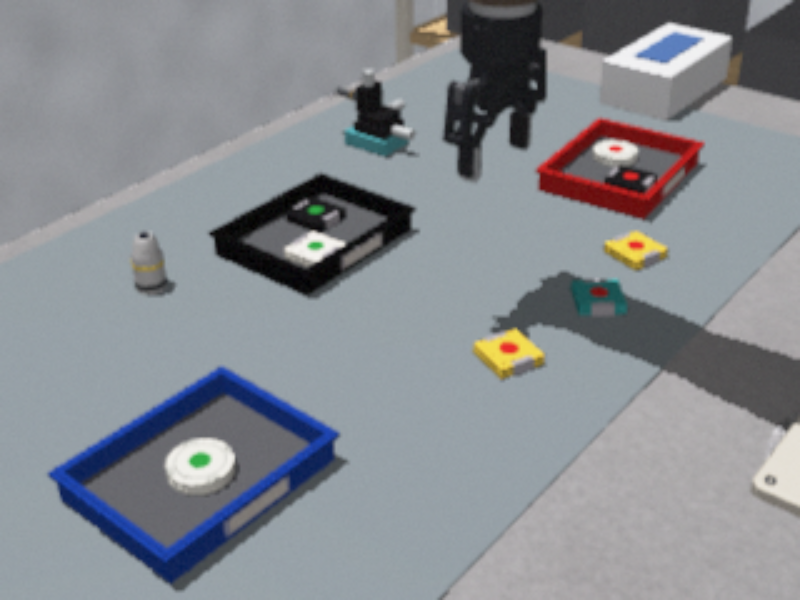

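All five parts lie flat in the right trays: the chips at top-crop (408,105) and (361,145), the good wafer at (121,260), the rejects at (680,256) and (635,297). The bystanders are untouched. Handing in.

```bash
python3 -c "
from plant import r
print(r.hand_in())"
```

```text
the job is handed in; nothing more can be done
None
```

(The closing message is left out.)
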